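# Clamp, test and unload a batch of power modules

## Task

Stand all the finned power modules one behind the other between the rails, broad faces towards the jaws, in the clamp fixture's bed, then pump the trigger with full pulls until the row is clamped tight with the spring head clearly pushed in, and let the trigger go. With the row clamped, slide the test box's selector to its far end stop to test and fully back to off; then hold the release lever down to slide the jaw fully home, and stand the modules upright in the grey tray. Leave everything else on the bench alone.

Things in the scene. Friction and masses are not known exactly. Their poses are not given: they have to be found in the camera images.
- module1: loose power module, an upright finned aluminium block with a black top and two small brass studs, all alike: 26 mm (its x) by 46 mm (its y) by 38 mm high (44 with studs), about 90 g; origin at the centre of its underside, z up. It stands on the bench left of the fixture at the start. Of the four, two or three are present. Take it from above across its 46 mm.
- module2: loose power module, an upright finned aluminium block with a black top and two small brass studs, all alike: 26 mm (its x) by 46 mm (its y) by 38 mm high (44 with studs), about 90 g; origin at the centre of its underside, z up. It stands on the bench left of the fixture at the start. Of the four, two or three are present. Take it from above across its 46 mm.
- module3: loose power module, an upright finned aluminium block with a black top and two small brass studs, all alike: 26 mm (its x) by 46 mm (its y) by 38 mm high (44 with studs), about 90 g; origin at the centre of its underside, z up. It stands on the bench left of the fixture at the start. Of the four, two or three are present. Take it from above across its 46 mm.
- module4: loose power module, an upright finned aluminium block with a black top and two small brass studs, all alike: 26 mm (its x) by 46 mm (its y) by 38 mm high (44 with studs), about 90 g; origin at the centre of its underside, z up. It stands on the bench left of the fixture at the start. Of the four, two or three are present. Take it from above across its 46 mm.
- fixture: bench clamp fixture, fixed: aluminium base plate 375 x 90 mm, top at z 10 mm, from x -205 to +170 mm. Origin on its underside; x is the way the moving jaw closes (about to the robot's left), z up. Behind the jaw (x -24 to -205) a toothed steel bar, y +-7 mm, top z 43. A lock rack 8 mm wide, to z 43, stands at y +40, x -52 to +36.
- bed_end (a point): foot of the steel fixed jaw's face (jaw 62 mm wide, to z 52): fixture x +150, y 0, z 10 mm. From here towards fixture -x lies the bed, 102 mm long with the jaw home, on the base plate between black rails 6 mm high, inner faces at y +-27 mm, from x 65 to 150. Modules stand there with their x along fixture x, one behind the other, nearest this face; the jaw pushes them together.
- post_top (a point): top centre of the upright black handle post, fixed on the fixture ahead of the trigger: x -118 to -106 mm, y +-16 mm, top z 105 mm
- jaw (a joint): slide of the moving jaw (grey carriage 50 x 56 mm, top z 40), m: 0 = home, fully open; grows towards the fixed jaw, to 0.085. A ratchet with 6 mm steps lets it advance and locks it against sliding back. It takes about 3 N to slide when released, up to 10 N forward over the clicks.
- head (a joint): slide of the brass spring head (44 x 30 mm, centre at z 29, face at fixture x +48 mm with the jaw home) on the moving jaw, m: 0 = fully out, 0.012 = pushed in to its stop. 800 N/m, 3 N preload: it shows how hard the row is pressed. The ratchet may fall back up to 6 mm when the trigger is let go. Clamped tight: still pushed in by more than 2 mm after that.
- trigger (a joint): trigger, rad: 0 = at rest, leaning 0.2 back from the post; 0.4 = fully pulled, leaning 0.2 towards it. Hinge across the fixture at x -150, z 12 mm. Springs back by itself; 3 N at its top, up to 15 N under load. It drives after the first 0.07 rad; a full pull advances the jaw about 12 mm. The jaw can slide home only with the trigger at rest.
- trigger_top (a point): point on the trigger blade's rear face (fixture -x side, away from the post), 88 mm up from its hinge. Black blade 30 mm wide, 8 mm thick, from 50 to 98 mm up from the hinge. Push it here towards the post (fixture +x) by about 35 mm with shut fingers behind it, then back off fully; repeat.
- release (a joint): release lever on the moving jaw, rad: 0 = at rest, jaw locked (it may rest or rock at up to 0.1 on the ratchet's teeth); 0.32 = fully pressed; from 0.2 on the jaw is free to slide. Springs back. 2 N at rest, 5 N fully pressed, at its pad, up to 9 N to free a tightly clamped jaw.
- release_pad (a point): top centre of the release lever's steel thumb pad, 28 mm (x) by 34 mm (y), at z 54 mm at rest, fixture x +13 mm with the jaw home; it rides with the jaw. Press it down 8 to 9 mm with shut fingers. A steel fence 34 mm wide, to z 87, stands on the jaw with its face 15 mm behind this point (fixture -x): with the pad held down push the fence to -x to slide the jaw home.
- testbox: grey test box, fixed, 85 x 190 x 50 mm high, beyond the fixture; y along its length; origin at the centre of its underside. On it a selector track 40 x 130 x 14 mm, its top at z 64.
- selector (a joint): slide of the selector grip on the test box, m: 0 = off stop (box -y end), 0.08 = test stop (box +y end). About 2 N friction; stays where left.
- selector_top (a point): centre of the top of the selector grip, a black block 28 mm (box x) by 20 mm (box y) by 40 mm high, its top 104.5 mm above the bench; pinch it from above across 28 mm or push it along box y
- tray: grey open tray, fixed, 150 (its x) x 190 (its y) x 30 mm high, walls and floor 4 mm; right of the fixture; origin at the centre of its underside. Empty at the start.
- tin: small round tin, 44 mm across, 50 mm high, standing among the modules; a bystander, to be left alone; origin at the centre of its underside
- mug: white mug, 76 mm across, 90 mm high; a bystander, to be left alone; origin at the centre of its underside
- driver: black screwdriver, 170 mm long; a bystander, to be left alone; origin below its middle
- tape: roll of black tape, 70 mm across, 18 mm high; a bystander, to be left alone; origin at the centre of its underside
- fusebox: small cardboard tray, 70 x 100 x 30 mm; a bystander, to be left alone; origin at the centre of its underside
- adapter: steel adapter, a 22 mm cylinder 34 mm high; a bystander, to be left alone; origin at the centre of its underside

How it is judged:
By the outcome, as a careful person would: the job done as asked, in the order asked, and still so for the second after the job is handed in, with the robot touching nothing.
Of module1, module2, module3, module4 only 2 to 3 are there at a start; the rules pass over those that are not, and their reading is None.
At some moment in a run one of module1, module2, module3, module4 may be knocked a few centimetres aside while the robot is not near it.
It also fails if it takes over 210 s, if anything falls off the work surface, if the arm or the gripper's body presses on something with over 40 N, if the wrist force passes 120 N, or if a joint passes its speed limit or range.

## Robot

A 6-joint arm with a two-finger parallel gripper is mounted at the origin on the work surface. World frame = base frame: x ahead of the robot, y to its left, z up, the work surface at z = 0. Lengths are in m, angles in rad, forces in N, time in s.
With the tool pointing down it reaches from about 0.325 to 0.9 m from the base axis. Payload 3.5 kg.
Tool frame: the origin (TCP) lies midway between the tips of the shut fingers; the grasp point (between the pads) lies 19 mm behind it; z points along the fingers, y is the line along which they close (so a half turn about z gives the same grasp; the last joint's range is limited). The gripper opens to 85 mm and grips with 20 to 120 N. Pads are 22 mm wide; open, the fingers measure 114 mm over their backs; the gripper's body (76 mm by 85 mm) begins 54 mm behind the grasp point. The pads swing forward as they close: fully open they stand 13 mm farther back than shut.
Start: joints at [-1.249, 0.276, -0.026, 1.268, 0, 1.467], TCP at [0.258, -0.569, 0.231] pointing down, gripper open.
Joint ranges: [-3.12, 3.12], [-0.85, 1.88], [-1.08, 1.24], [-1.95, 2.15], [-1.57, 1.53], [-3.14, 3.14]. Speed limits (rad/s): [2.57, 2.57, 3.14, 3.14, 3.14, 3.14].

## Interface

Orientations are given as a unit quaternion [w, x, y, z].
In Python, from cell import * gives the robot as it stands.
- The arm moves only by the tool servo_tool, never from a script. Its argument "series" is a list of rows, each an object with "slide": the shift along the world's x, y, z in mm, a list of three; "angular": the turn, a rotation vector about the world's x, y, z in degrees, a list of three; "claw": the opening in per cent of the stroke, from 0 (shut) to 100 (fully open). In form: [{"slide": [x, y, z], "angular": [ax, ay, az], "claw": claw}, ...]. A call has 1 to 5 rows; each row is the pose to reach, as a shift and turn from the pose commanded when the call began; what a row does not reach only later rows make up. A row lasts 1/8 s, in which the tool goes at most 62.5 mm and 10.7 degrees, less where a joint would pass 70% of its speed; a pose out of reach is approached as far as the arm can. A call with a gripper value outside its range is refused whole. The fingers move at their own pace and stop on an object; the grip force is fixed at half the most. Time passes only in rows, so rows that repeat a pose let the fingers close. It gives the time, the measured TCP pose, the force, the opening and the grip force at its end, in the units of the state.
- read_state(): the state, without advancing time (a new reading comes with each control period).
- get_image(name): name is "side" or "top"; returns a dict with "frame" (384x512x3 uint8, red, green, blue), "z_map" (384x512 float32, m along the optical axis (not along the pixel's ray), 0 where there is no reading), "fovy" (degrees; the focal length in pixels is half the picture's height over the tangent of half this angle, whatever the lens; pixels are square), "cx", "cy" (the principal point, pixels), "distortion" ([k1, k2, p1, p2, k3] as OpenCV has them; the pictures are not rectified), "R" (3x3) and "t" (3): a world point X has camera coordinates R X + t. Camera axes: x right, y down, z forward; pixel columns grow to the right and rows downward; lengths in m; the calibration is good to about 2 mm. A picture is of the moment at which its call begins.
- hand_in(): hands the job in; it is judged then, once.
Trained networks look in the newest picture that a camera, given by its name, has taken for a name from the list of things; names that differ only in an ending like _2 or _b are one class to them, and where a whole thing is asked for, a point or a joint stands for the part that bears it (a point fixed in the world has none). Each returns a list of dicts, best first, with "score" (0 to 1); they miss things now and then, are a little off and sometimes report something else, mostly with a low value. They report only what shows in the picture. A call takes as long as a camera call.
- look_for(label, camera): "location" ([column, row] in pixels, amid what is visible of it).
The state is a dict: "time_s": time; "qpos": joint angles; "dq": joint speeds; "effort": joint torques, N m; "tool_pos": TCP position; "ee_rot": TCP orientation; "ft_force": force on the tool from outside, world axes, zero at the start; "wrist_torque": the same for the moment, N m; "finger_gap": finger opening in m; "finger_force": force on a finger pad.
Only numpy, scipy, OpenCV 4.12 (cv2) and the standard library are available. Lean on these libraries where they do the work, as an engineer would, in place of code of your own. Each camera call takes 0.05 s, during which the arm holds its last target. There are 200 camera calls.

## Working session

There is one attempt and no reset: what is moved stays moved. The work goes in short steps, Python scripts to look and compute and a tool call to move; the robot and the scene stay as the last step left them, time stands still between calls to the robot, and variables do not carry over. Pictures are saved under pics/ and viewed, at most 14 in all, crops included, and the job is handed in when it is done.

Besides the shell and the picture viewer there is one more tool, called after "Emit:" as name([rows], argument=value, ...), one row to a line, values as JSON. servo_tool: Moves the arm, as the interface text tells. Its arguments: {"type":"object","properties":{"series":{"type":"array"}},"required":["series"]}

```bash
mkdir -p pics; cat > h.py <<'E'
from cell import *
import numpy as np, cv2
def K(g):
    f=g["frame"].shape[0]/2/np.tan(np.radians(g["fovy"])/2)
    return np.array([[f,0,g["cx"]],[0,f,g["cy"]],[0,0,1.]])
def ray(g,px):
    u=cv2.undistortPoints(np.array(px,float).reshape(-1,1,2),K(g),np.array(g["distortion"],float)).reshape(-1,2)
    R=np.array(g["R"]);t=np.array(g["t"])
    return -R.T@t, np.c_[u,np.ones(len(u))]@R
def at_z(g,px,z):
    c,d=ray(g,px); s=(z-c[2])/d[:,2]; return c+d*s[:,None]
def cloud(g):
    h,w=g["z_map"].shape
    v,u=np.mgrid[:h,:w]; c,d=ray(g,np.c_[u.ravel(),v.ravel()])
    return (c+d*g["z_map"].ravel()[:,None]).reshape(h,w,3)
def save(g,name,s=None):
    im=g["frame"][:,:,::-1]
    if s: 
        a,b,c,d,k=s; im=cv2.resize(im[b:d,a:c],None,fx=k,fy=k,interpolation=cv2.INTER_CUBIC)
    cv2.imwrite("pics/"+name,im)
E
python3 - <<'E'
from h import *
import pickle
g={n:get_image(n) for n in("top","side")}
pickle.dump(g,open("g0.pkl","wb"))
im=np.vstack([g["top"]["frame"],g["side"]["frame"]])
for n in g: save(g[n],n+"0.png",(0,0,512,384,1.5)); print(n,-np.array(g[n]["R"]).T@g[n]["t"],g[n]["fovy"])
for n in g:
  C=cloud(g[n])
  for l in "module1 fixture bed_end post_top trigger_top release_pad testbox selector_top tray tin mug driver tape fusebox adapter".split():
    for r in look_for(l,n)[:4]:
      if r["score"]>.3:
        u,v=r["location"]; print(n,l,round(r["score"],2),np.round((u,v)),C[int(v),int(u)].round(3))
E
```

```text
top [ 0.39872809 -0.02828459  1.05843712] 53.27177739221647
side [0.24158861 0.6901609  0.92413708] 47.03123510156109
top module1 0.6 [166. 166.] [0.648 0.269 0.039]
top module1 0.54 [146. 234.] [0.452 0.282 0.042]
top fixture 0.94 [255. 236.] [ 0.496 -0.005  0.04 ]
top bed_end 0.72 [260. 230.] [ 0.513 -0.016  0.051]
top post_top 0.82 [257. 236.] [ 0.497 -0.011  0.041]
top post_top 0.44 [144. 235.] [0.451 0.286 0.038]
top trigger_top 0.51 [313. 242.] [ 0.498 -0.157  0.087]
top release_pad 0.56 [247. 230.] [0.505 0.017 0.054]
top testbox 0.87 [252. 173.] [0.66  0.029 0.064]
top testbox 0.4 [418. 195.] [ 0.687 -0.446  0.001]
top tray 0.72 [392. 263.] [ 0.399 -0.028  1.058]
top tin 0.56 [115. 180.] [0.581 0.395 0.051]
top tin 0.48 [373. 179.] [ 0.714 -0.313  0.004]
top mug 0.61 [377. 176.] [ 0.721 -0.321  0.005]
top driver 0.85 [244. 145.] [0.747 0.065 0.027]
top tape 0.76 [342. 163.] [ 0.743 -0.218  0.015]
top tape 0.72 [313. 238.] [ 0.509 -0.156  0.079]
top fusebox 0.58 [418. 196.] [ 0.687 -0.446  0.001]
top adapter 0.47 [336. 202.] [ 0.627 -0.214  0.005]
side module1 0.92 [193. 273.]
[... 504 characters left out ...]
0.71 [248. 179.] [ 0.655 -0.002  0.106]
side selector_top 0.63 [326. 166.] [ 0.499 -0.156  0.093]
side selector_top 0.41 [260. 150.] [ 0.738 -0.221  0.003]
side tray 0.65 [354. 142.] [ 0.486 -0.385  0.005]
side tray 0.52 [297. 225.] [0.497 0.031 0.042]
side tin 0.76 [187. 336.] [0.574 0.411 0.053]
side mug 0.7 [290. 157.] [ 0.628 -0.208  0.026]
side mug 0.56 [281. 128.] [ 0.691 -0.272  0.071]
side driver 0.91 [204. 208.] [0.749 0.08  0.025]
side tape 0.75 [258. 156.] [ 0.724 -0.183  0.015]
side tape 0.36 [245. 183.] [0.66  0.001 0.091]
side fusebox 0.81 [306. 114.] [ 0.682 -0.453  0.002]
side adapter 0.46 [291. 157.] [ 0.623 -0.21   0.03 ]
side adapter 0.46 [305. 115.] [ 0.679 -0.445  0.004]
```

View pics/top0.png

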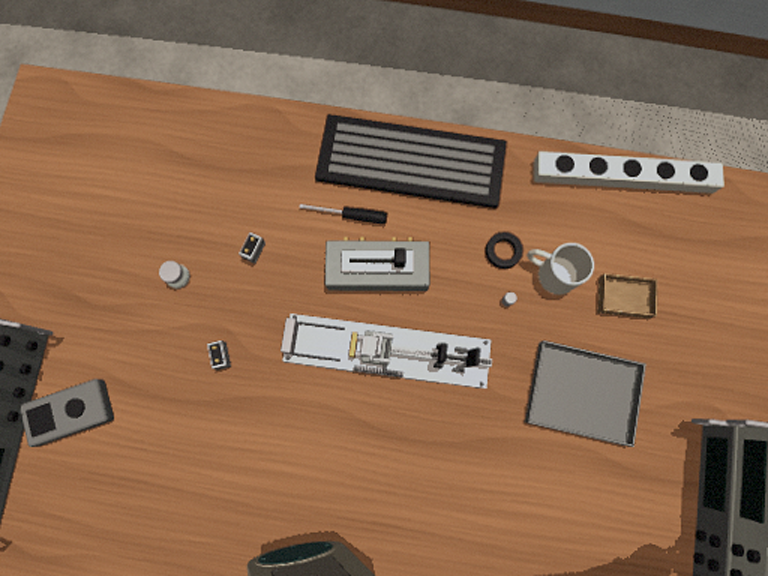

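View pics/side0.png

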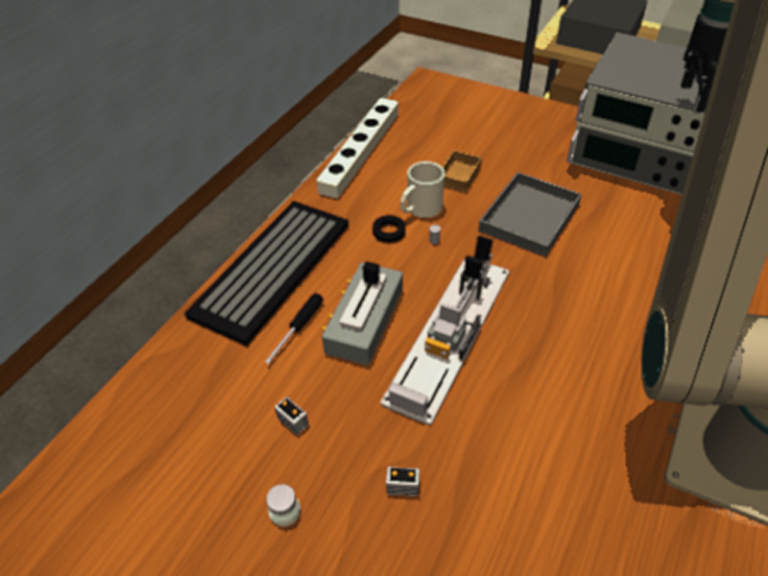

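The top view shows two modules, at (250,248) and (218,355) in the enlarged picture, and the tin at (173,274). The fixture runs from (283,338) to (490,365), with the test box above it and the tray at (585,393). The side view agrees. Next I'll measure the poses.

```bash
cat > m.py <<'E'
from h import *
def pts(g,box,z0,z1):
    C=cloud(g).reshape(-1,3); ok=g["z_map"].ravel()>0
    x0,x1,y0,y1=box
    m=ok&(C[:,0]>x0)&(C[:,0]<x1)&(C[:,1]>y0)&(C[:,1]<y1)&(C[:,2]>z0)&(C[:,2]<z1)
    return C[m]
def rect(P):
    c,s,a=cv2.minAreaRect((P[:,:2]*1000).astype(np.float32))
    if s[0]<s[1]: s=s[::-1]; a=a+90
    return np.round(c,1),np.round(s,1),round((a+90)%180-90,1),round(np.median(P[:,2])*1000,1),len(P)
E
python3 - <<'E'
from m import *
import pickle
G=pickle.load(open("g0.pkl","rb"))
for n in G:
  g=G[n]; print(n,"bench",np.median(pts(g,(.4,.6,.15,.22),-.02,.02)[:,2]))
  for l,b,z0,z1 in [("modA",(.6,.7,.23,.32),.03,.043),("modB",(.4,.5,.24,.33),.03,.043),("base",(.42,.56,-.3,.25),.006,.0135),
     ("testbox",(.57,.73,-.1,.16),.045,.055),("track",(.57,.73,-.1,.16),.058,.07),("sel",(.57,.73,-.1,.16),.095,.11),
     ("tray",(.3,.62,-.52,-.24),.022,.036),("fixjaw",(.42,.56,.1,.25),.04,.058),("post",(.42,.56,-.2,-.08),.098,.108),("trig",(.42,.56,-.2,-.08),.085,.098),
     ("fence",(.42,.56,-.05,.08),.08,.092),("pad",(.42,.56,-.05,.08),.05,.058),("tin",(.53,.63,.35,.45),.044,.055)]:
    P=pts(g,b,z0,z1)
    print(l,*(rect(P) if len(P)>4 else ("none",len(P))))
E
```

```text
top bench 0.0001203573795609536
modA [653.8 266.5] [46.2 27.6] -16.0 38.9 154
modB [446.2 285.4] [46.5 28.6] 24.3 38.4 180
base [486.9 -63.1] [474.1 138.7] -89.3 10.1 2889
testbox [656.3  27.8] [189.4  85.8] -80.7 49.9 1371
track [654.9  28.7] [129.   39.5] -81.2 64.0 612
sel [661.3 -11.5] [27.  18.3] 9.1 104.2 86
tray [ 485.6 -378.5] [192.7 151.5] 85.9 29.6 503
fixjaw [500.1 162.9] [61.1 18.5] 1.8 51.4 169
post [ 510.2 -135.4] [67.3 30.7] -88.5 104.3 84
trig [ 508.2 -130.9] [58.6 28. ] -86.6 92.0 28
fence [505.5  -1.1] [33.6  5.9] 1.6 86.2 33
pad [494.3   2.3] [68.4 52.8] 9.1 53.5 200
tin [580.  398.6] [37.8 37.5] -87.2 48.8 165
side bench 0.0018018454685276297
modA [652.7 268.9] [47.6 27.5] -14.4 39.6 192
modB [445.2 287.7] [46.9 28.5] 23.9 39.5 251
base [491.9 -22.5] [533.8 139.4] 89.5 10.2 2014
testbox [653.1  30.8] [193.7  86.3] -81.7 50.1 1061
track [652.7  30.8] [132.7  41.1] -81.3 64.0 512
sel [658.8  -8.6] [28.7 21.7] 14.3 103.3 76
tray [ 484.4 -375.4] [197.2 152.4] 85.8 27.8 415
fixjaw [498.  165.8] [60.9 18.9] 1.7 51.8 217
post [ 505.5 -130.3] [69.9 30.7] -89.8 103.7 92
trig [ 505.8 -130.6] [64.3 29.8] -87.6 91.4 86
fence [502.5   2.3] [34.   8.6] 2.9 86.2 46
pad [492.9   8.2] [66.5 53.3] 3.1 54.1 182
tin [579.  401.4] [38.3 38.2] 3.2 50.4 280
```

```bash
python3 - <<'E'
from h import *
from scipy.spatial.transform import Rotation as R
s=read_state(); print(s["time_s"],np.round(s["tool_pos"],4),np.round(s["ft_force"],2),s["finger_gap"])
q=s["ee_rot"]; M=R.from_quat([q[1],q[2],q[3],q[0]]).as_matrix(); print(M.round(3)); print(np.degrees(np.arctan2(M[1,1],M[0,1])))
E
```

```text
1.6 [ 0.2576 -0.5694  0.2313] [ 1.05 -0.03 -0.23] 0.08568163639660648
[[ 0.911  0.412  0.   ]
 [ 0.412 -0.911  0.   ]
 [ 0.    -0.    -1.   ]]
-65.660113672178
```

Emit:
servo_tool([
  {"slide": [40, 45, 0], "angular": [0, 0, 9], "claw": 80},
  {"slide": [80, 92, 0], "angular": [0, 0, 18], "claw": 80},
  {"slide": [120, 140, 0], "angular": [0, 0, 27], "claw": 80},
  {"slide": [155, 190, 0], "angular": [0, 0, 36], "claw": 80},
  {"slide": [180, 245, 0], "angular": [0, 0, 45], "claw": 80},
])

```text
time_s: 2.22
tool_pos: [0.439, -0.3231, 0.2315]
ee_rot: [0.001, 0.821, 0.571, 0.0]
ft_force: [0.4, -1.0, 0.6]
finger_gap: 0.0685
finger_force: 0.0
```

Emit:
servo_tool([
  {"slide": [5, 60, 0], "angular": [0, 0, 9], "claw": 80},
  {"slide": [10, 120, 0], "angular": [0, 0, 18], "claw": 80},
  {"slide": [10, 180, 0], "angular": [0, 0, 27], "claw": 80},
  {"slide": [10, 240, 0], "angular": [0, 0, 36], "claw": 80},
  {"slide": [10, 300, 0], "angular": [0, 0, 45], "claw": 80},
])

```text
time_s: 2.85
tool_pos: [0.4475, -0.0226, 0.2317]
ee_rot: [0.001, 0.54, 0.842, 0.0]
ft_force: [1.5, 0.0, -0.1]
finger_gap: 0.0681
finger_force: 0.0
```

Emit:
servo_tool([
  {"slide": [0, 60, 0], "angular": [0, 0, 0], "claw": 80},
  {"slide": [0, 120, -20], "angular": [0, 0, 0], "claw": 80},
  {"slide": [0, 180, -40], "angular": [0, 0, 0], "claw": 80},
  {"slide": [0, 240, -60], "angular": [0, 0, 0], "claw": 80},
  {"slide": [0, 240, -60], "angular": [0, 0, 0], "claw": 80},
])

```text
time_s: 3.48
tool_pos: [0.446, 0.2186, 0.1698]
ee_rot: [-0.001, 0.54, 0.842, -0.001]
ft_force: [0.0, -0.4, 0.0]
finger_gap: 0.0681
finger_force: 0.0
```

Emit:
servo_tool([
  {"slide": [0, 35, -45], "angular": [0, 0, 0], "claw": 80},
  {"slide": [0, 68, -90], "angular": [0, 0, 0], "claw": 80},
  {"slide": [0, 68, -90], "angular": [0, 0, 0], "claw": 80},
])

```text
time_s: 3.85
tool_pos: [0.4448, 0.2829, 0.078]
ee_rot: [-0.002, 0.541, 0.841, -0.003]
ft_force: [-1.5, -0.5, -0.1]
finger_gap: 0.0684
finger_force: 0.0
```

```bash
python3 - <<'E'
from m import *
print(np.round(read_state()["tool_pos"],4))
ims=[]
for n in("top","side"):
    g=get_image(n)
    for b in [(.4,.5,.24,.33),(.6,.7,.23,.32)]:
        P=pts(g,b,.03,.043); print(n,*(rect(P) if len(P)>4 else ()))
    T=pts(g,(.4,.5,.24,.33),.07,.12); print(n,"tips",len(T),rect(T) if len(T)>5 else "")
    a=(100,190,200,270) if n=="top" else (210,240,330,360)
    ims.append(cv2.resize(g["frame"][a[1]:a[3],a[0]:a[2],::-1],(400,400),interpolation=cv2.INTER_CUBIC))
cv2.imwrite("pics/b1.png",np.hstack(ims))
E
```

```text
[0.4448 0.2829 0.078 ]
top [446.6 285.4] [46.3 26.9] 25.8 38.7 161
top [654.1 266.8] [46.9 27.1] -16.0 38.3 152
top tips 31 (array([447.9, 273.7]), array([93.8,  6.1]), 24.5, np.float64(101.1), 31)
side [445.4 287.1] [47.2 29.3] 23.4 39.6 253
side [653.7 268.6] [49.2 27.6] -13.2 39.8 189
side tips 93 (array([446., 283.]), array([94.7, 23.6]), 23.6, np.float64(104.3), 93)
```

View pics/b1.png

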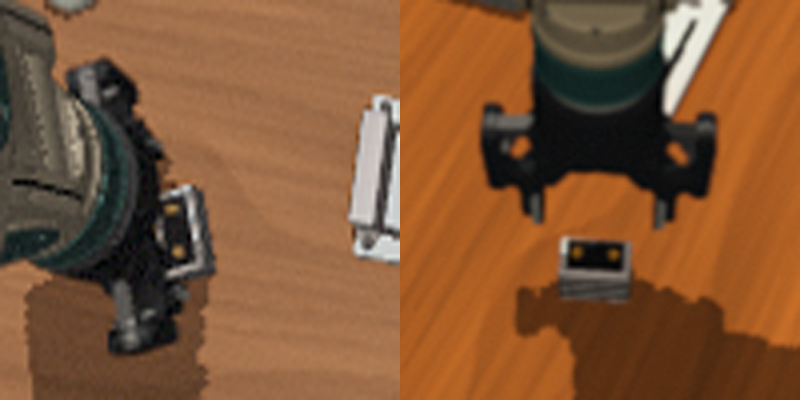

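The picture shows the open fingers straddling module B, and the side camera agrees with the TCP. I'll go down and grasp it.

Emit:
servo_tool([
  {"slide": [-1, 4, -30], "angular": [0, 0, 0], "claw": 80},
  {"slide": [-1, 4, -55], "angular": [0, 0, 0], "claw": 80},
  {"slide": [-1, 4, -66], "angular": [0, 0, 0], "claw": 80},
  {"slide": [-1, 4, -66], "angular": [0, 0, 0], "claw": 80},
  {"slide": [-1, 4, -66], "angular": [0, 0, 0], "claw": 40},
])

```text
time_s: 4.58
tool_pos: [0.4479, 0.2878, 0.0168]
ee_rot: [0.001, 0.542, 0.84, 0.001]
ft_force: [-0.4, -1.1, -0.3]
finger_gap: 0.0519
finger_force: 0.0
```

Emit:
servo_tool([
  {"slide": [0, 0, 0], "angular": [0, 0, 0], "claw": 20},
  {"slide": [0, 0, 0], "angular": [0, 0, 0], "claw": 20},
  {"slide": [0, 0, 0], "angular": [0, 0, 0], "claw": 20},
  {"slide": [0, 0, 0], "angular": [0, 0, 0], "claw": 20},
])

```text
time_s: 5.08
tool_pos: [0.4483, 0.2882, 0.0171]
ee_rot: [0.001, 0.542, 0.84, 0.001]
ft_force: [0.2, -0.1, 6.9]
finger_gap: 0.0451
finger_force: 63.1
```

Emit:
servo_tool([
  {"slide": [0, 0, 0], "angular": [0, 0, 0], "claw": 75},
  {"slide": [-2, -1, 0], "angular": [0, 0, 0], "claw": 75},
  {"slide": [-3, -1, -10], "angular": [0, 0, 0], "claw": 75},
  {"slide": [-3, -1, -10], "angular": [0, 0, 0], "claw": 40},
  {"slide": [-3, -1, -10], "angular": [0, 0, 0], "claw": 20},
])

```text
time_s: 5.7
tool_pos: [0.4433, 0.2864, 0.005]
ee_rot: [-0.0, 0.542, 0.84, -0.0]
ft_force: [-0.4, 0.3, -1.4]
finger_gap: 0.0455
finger_force: 61.7
```

Emit:
servo_tool([
  {"slide": [0, 0, 0], "angular": [0, 0, 0], "claw": 20},
  {"slide": [0, 0, 0], "angular": [0, 0, 0], "claw": 20},
  {"slide": [0, 0, 40], "angular": [0, 0, 0], "claw": 20},
  {"slide": [0, 0, 80], "angular": [0, 0, 0], "claw": 20},
  {"slide": [0, 0, 80], "angular": [0, 0, 0], "claw": 20},
])

```text
time_s: 6.32
tool_pos: [0.4466, 0.288, 0.0888]
ee_rot: [0.002, 0.542, 0.84, 0.003]
ft_force: [-0.7, 0.1, -1.1]
finger_gap: 0.0455
finger_force: 61.9
```

Emit:
servo_tool([
  {"slide": [15, -40, 0], "angular": [0, 0, -8], "claw": 20},
  {"slide": [30, -90, 0], "angular": [0, 0, -16], "claw": 20},
  {"slide": [45, -130, -5], "angular": [0, 0, -22.8], "claw": 20},
  {"slide": [52, -149, -10], "angular": [0, 0, -22.8], "claw": 20},
  {"slide": [52, -149, -10], "angular": [0, 0, -22.8], "claw": 20},
])

```text
time_s: 6.95
tool_pos: [0.4946, 0.1362, 0.0737]
ee_rot: [-0.001, 0.699, 0.716, -0.001]
ft_force: [0.2, 0.7, -0.5]
finger_gap: 0.0453
finger_force: 61.9
```

```bash
python3 - <<'E'
from m import *
s=read_state();print(np.round(s["tool_pos"],4),np.round(s["ee_rot"],3),s["finger_gap"])
ims=[]
for n in("top","side"):
    g=get_image(n)
    P=pts(g,(.6,.7,.23,.32),.03,.043); print(n,*(rect(P) if len(P)>4 else ()))
    T=pts(g,(.45,.55,.1,.2),.083,.125); print(n,"held",len(T),rect(T) if len(T)>5 else "")
    T=pts(g,(.45,.55,.135,.2),.045,.056); print(n,"jaw",len(T),rect(T) if len(T)>5 else "")
    a=(160,190,260,270) if n=="top" else (230,190,350,310)
    ims.append(cv2.resize(g["frame"][a[1]:a[3],a[0]:a[2],::-1],(400,400),interpolation=cv2.INTER_CUBIC))
cv2.imwrite("pics/b2.png",np.hstack(ims))
E
```

```text
[0.4946 0.1362 0.0737] [-0.001  0.699  0.716 -0.001] 0.04531758173195169
top [655.6 267.4] [44.2 27.7] -14.5 39.2 134
top held 21 (array([500.8, 122. ]), array([88.1,  8.3]), -4.4, np.float64(98.4), 21)
top jaw 0 
side [653.2 269. ] [48.9 28. ] -13.6 39.8 192
side held 416 (array([496.7, 138.8]), array([87.1, 28.2]), 2.7, np.float64(107.3), 416)
side jaw 181 (array([498. , 165.5]), array([60.9, 20.6]), 2.5, np.float64(52.0), 181)
```

View pics/b2.png

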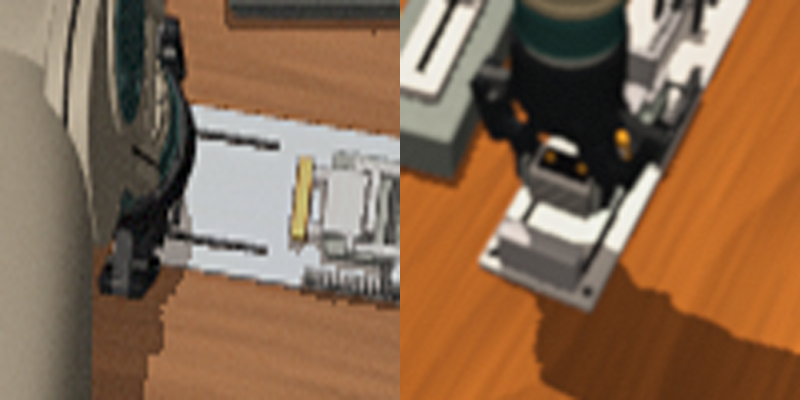

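Both views show the module over the bed, with its long axis along the jaw face. It needs about 2 mm more in +x.

Emit:
servo_tool([
  {"slide": [2, 0, -20], "angular": [0, 0, 0], "claw": 20},
  {"slide": [2, 0, -35], "angular": [0, 0, 0], "claw": 20},
  {"slide": [2, 0, -43], "angular": [0, 0, 0], "claw": 20},
  {"slide": [2, 0, -45], "angular": [0, 0, 0], "claw": 20},
])

```text
time_s: 7.55
tool_pos: [0.4968, 0.1378, 0.0296]
ee_rot: [-0.0, 0.697, 0.717, -0.001]
ft_force: [-0.3, 0.1, -1.9]
finger_gap: 0.0454
finger_force: 61.9
```

```bash
python3 - <<'E'
from m import *
s=read_state();print(np.round(s["tool_pos"],4),s["ft_force"])
g=get_image("side")
T=pts(g,(.45,.55,.1,.2),.05,.1); 
C=cloud(g)
T=pts(g,(.44,.56,.05,.155),.055,.075);print("held",rect(T))
T=pts(g,(.44,.56,.05,.155),.013,.02);print("rails",rect(T)); 
save(g,"b3.png",(240,190,350,300,5))
E
```

```text
[0.4968 0.1378 0.0296] [-0.31369598  0.09253521 -1.8861656 ]
held (array([497.6, 139.7]), array([78.8, 28. ]), -5.0, np.float64(64.5), 236)
rails (array([488.1, 105.9]), array([89.9, 83.1]), -14.9, np.float64(14.1), 54)
```

View pics/b3.png

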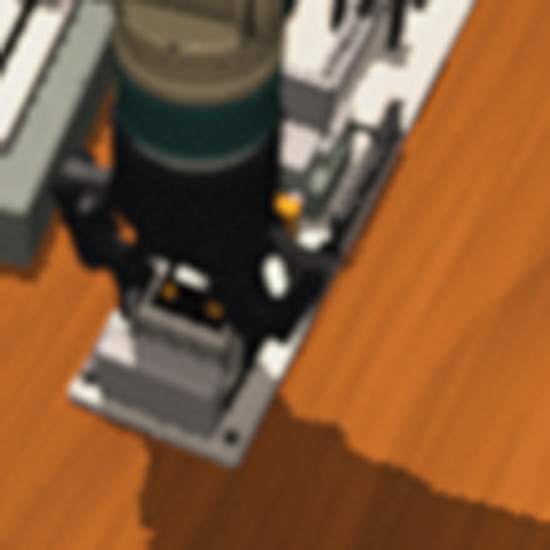

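The module sits roughly centred behind the jaw at (190,330), so I'll lower it.

Emit:
servo_tool([
  {"slide": [1, 0, -8], "angular": [0, 0, 0], "claw": 20},
  {"slide": [1, 0, -12], "angular": [0, 0, 0], "claw": 20},
  {"slide": [1, 0, -14], "angular": [0, 0, 0], "claw": 20},
  {"slide": [1, 0, -14], "angular": [0, 0, 0], "claw": 20},
])

```text
time_s: 8.1
tool_pos: [0.4985, 0.1375, 0.0162]
ee_rot: [-0.0, 0.698, 0.717, -0.0]
ft_force: [-0.1, 0.9, -0.8]
finger_gap: 0.0454
finger_force: 61.9
```

Emit:
servo_tool([
  {"slide": [0, 0, -1.5], "angular": [0, 0, 0], "claw": 20},
  {"slide": [0, 0, -1.5], "angular": [0, 0, 0], "claw": 20},
  {"slide": [0, 0, -1.5], "angular": [0, 0, 0], "claw": 70},
  {"slide": [0, 0, -1.5], "angular": [0, 0, 0], "claw": 70},
  {"slide": [0, 0, 60], "angular": [0, 0, 0], "claw": 80},
])

```text
time_s: 8.72
tool_pos: [0.4937, 0.1368, 0.0725]
ee_rot: [-0.003, 0.698, 0.716, -0.005]
ft_force: [1.0, 0.5, 0.5]
finger_gap: 0.0682
finger_force: 0.0
```

Emit:
servo_tool([
  {"slide": [30, 30, 40], "angular": [0, 0, -5], "claw": 80},
  {"slide": [70, 60, 40], "angular": [0, 0, -10], "claw": 80},
  {"slide": [110, 90, 40], "angular": [0, 0, -16], "claw": 80},
  {"slide": [150, 120, 30], "angular": [0, 0, -16], "claw": 80},
  {"slide": [155, 130, 30], "angular": [0, 0, -16], "claw": 80},
])

```text
time_s: 9.35
tool_pos: [0.6555, 0.269, 0.1051]
ee_rot: [0.0, 0.79, 0.613, 0.0]
ft_force: [0.3, -0.8, 0.2]
finger_gap: 0.0684
finger_force: 0.0
```

```bash
python3 - <<'E'
from m import *
s=read_state();print(np.round(s["tool_pos"],4),s["ee_rot"])
g=get_image("side")
T=pts(g,(.6,.7,.22,.33),.033,.043);print("A",rect(T))
T=pts(g,(.44,.56,.1,.157),.04,.055);print("B",rect(T))
T=pts(g,(.6,.7,.22,.33),.083,.125);print("tips",rect(T))
save(g,"b4.png",(150,190,350,330,4))
E
```

```text
[0.6555 0.269  0.1051] [3.11826462e-05 7.90257305e-01 6.12775124e-01 1.97773632e-04]
A (array([652.8, 269. ]), array([47.9, 27.8]), -15.2, np.float64(40.0), 174)
B (array([494.3, 141.1]), array([50.7, 34.3]), 2.8, np.float64(49.1), 202)
tips (array([654.2, 275.8]), array([86.7, 21.9]), -24.1, np.float64(120.5), 41)
```

View pics/b4.png

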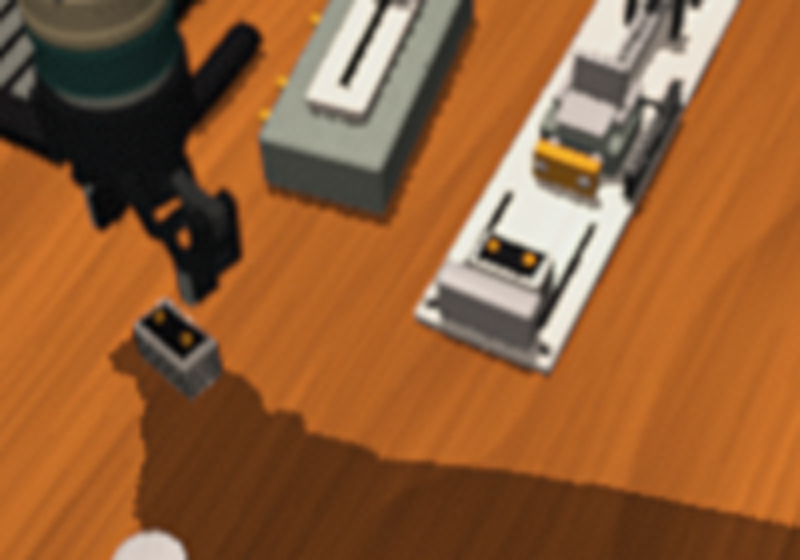

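The picture shows module B standing in the bed between the rails, close to the fixed jaw, at (510,255). Module A is under the gripper at (178,345).

Emit:
servo_tool([
  {"slide": [-2, 0, -40], "angular": [0, 0, 0], "claw": 80},
  {"slide": [-2, 0, -75], "angular": [0, 0, 0], "claw": 80},
  {"slide": [-2, 0, -95], "angular": [0, 0, 0], "claw": 80},
  {"slide": [-2, 0, -99], "angular": [0, 0, 0], "claw": 80},
  {"slide": [-2, 0, -99], "angular": [0, 0, 0], "claw": 50},
])

```text
time_s: 10.02
tool_pos: [0.6521, 0.2676, 0.0084]
ee_rot: [0.0, 0.791, 0.612, 0.001]
ft_force: [0.8, 0.1, 0.8]
finger_gap: 0.0516
finger_force: 0.0
```

Emit:
servo_tool([
  {"slide": [0, 0, 0], "angular": [0, 0, 0], "claw": 20},
  {"slide": [0, 0, 0], "angular": [0, 0, 0], "claw": 20},
  {"slide": [0, 0, 0], "angular": [0, 0, 0], "claw": 20},
])

```text
time_s: 10.4
tool_pos: [0.653, 0.2679, 0.0091]
ee_rot: [0.001, 0.79, 0.612, 0.001]
ft_force: [-0.2, 0.4, 5.5]
finger_gap: 0.0448
finger_force: 62.2
```

Emit:
servo_tool([
  {"slide": [0, 0, 45], "angular": [0, 0, 0], "claw": 20},
  {"slide": [-30, -30, 80], "angular": [0, 0, 5], "claw": 20},
  {"slide": [-70, -70, 80], "angular": [0, 0, 11], "claw": 20},
  {"slide": [-110, -110, 80], "angular": [0, 0, 16], "claw": 20},
  {"slide": [-145, -150, 80], "angular": [0, 0, 16], "claw": 20},
])

```text
time_s: 11.02
tool_pos: [0.5044, 0.1165, 0.087]
ee_rot: [-0.0, 0.697, 0.717, -0.0]
ft_force: [0.2, -0.8, -0.8]
finger_gap: 0.0452
finger_force: 61.9
```

Emit:
servo_tool([
  {"slide": [-8, -10, -5], "angular": [0, 0, 0], "claw": 20},
  {"slide": [-8, -10, -30], "angular": [0, 0, 0], "claw": 20},
  {"slide": [-8, -10, -30], "angular": [0, 0, 0], "claw": 20},
])

```text
time_s: 11.4
tool_pos: [0.497, 0.1075, 0.0557]
ee_rot: [-0.001, 0.698, 0.717, -0.001]
ft_force: [0.8, 0.4, -0.8]
finger_gap: 0.0453
finger_force: 61.8
```

```bash
python3 - <<'E'
from m import *
s=read_state();print(np.round(s["tool_pos"],4),s["ee_rot"],s["ft_force"],s["finger_gap"])
g=get_image("side")
T=pts(g,(.44,.56,.126,.16),.04,.055);print("B",rect(T))
save(g,"b5.png",(220,160,370,310,4))
E
```

```text
[0.497  0.1075 0.0557] [-0.00137265  0.69757167  0.71651236 -0.00138609] [ 0.76164347  0.38100522 -0.76228235] 0.045258534397596396
B (array([496.9, 143. ]), array([57.4, 34. ]), 0.0, np.float64(49.7), 221)
```

View pics/b5.png

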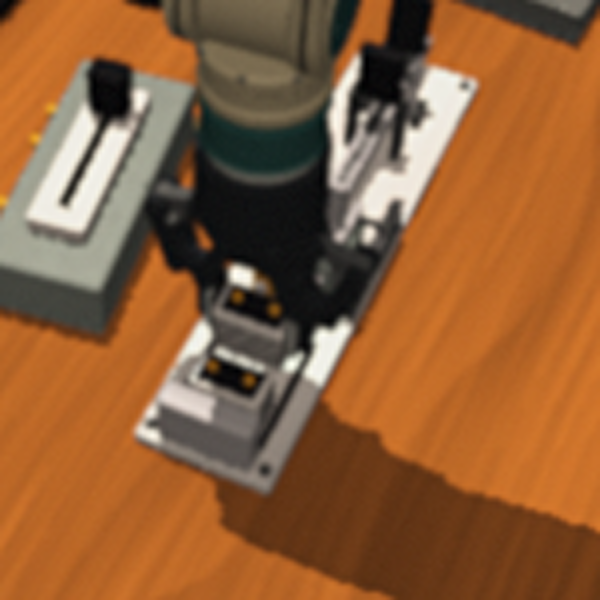

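The held module is in line with module B, behind it at (255,305). I'll lower it.

Emit:
servo_tool([
  {"slide": [1.5, 0, -15], "angular": [0, 0, 0], "claw": 20},
  {"slide": [1.5, 0, -28], "angular": [0, 0, 0], "claw": 20},
  {"slide": [1.5, 0, -34], "angular": [0, 0, 0], "claw": 20},
  {"slide": [1.5, 0, -36], "angular": [0, 0, 0], "claw": 20},
  {"slide": [1.5, 0, -36], "angular": [0, 0, 0], "claw": 20},
])

```text
time_s: 12.08
tool_pos: [0.5001, 0.1076, 0.0213]
ee_rot: [-0.0, 0.698, 0.717, -0.0]
ft_force: [0.4, -0.1, -0.8]
finger_gap: 0.0451
finger_force: 61.8
```

Emit:
servo_tool([
  {"slide": [0, 0, -1.5], "angular": [0, 0, 0], "claw": 20},
  {"slide": [0, 0, -1.5], "angular": [0, 0, 0], "claw": 65},
  {"slide": [0, 0, -1.5], "angular": [0, 0, 0], "claw": 70},
  {"slide": [0, 0, 50], "angular": [0, 0, 0], "claw": 70},
  {"slide": [0, 0, 110], "angular": [0, 0, 0], "claw": 60},
])

```text
time_s: 12.7
tool_pos: [0.4987, 0.1074, 0.1315]
ee_rot: [-0.001, 0.698, 0.716, -0.001]
ft_force: [1.0, -1.4, 0.9]
finger_gap: 0.0514
finger_force: 0.0
```

Emit:
servo_tool([
  {"slide": [0, -60, 30], "angular": [0, 0, 0], "claw": 0},
  {"slide": [2, -120, 40], "angular": [0, 0, 0], "claw": 0},
  {"slide": [4, -180, 40], "angular": [0, 0, 0], "claw": 0},
  {"slide": [6, -240, 40], "angular": [0, 0, 0], "claw": 0},
  {"slide": [8, -298, 40], "angular": [0, 0, 0], "claw": 0},
])

```text
time_s: 13.32
tool_pos: [0.5081, -0.1926, 0.1719]
ee_rot: [0.001, 0.698, 0.716, 0.0]
ft_force: [0.6, -0.1, -0.3]
finger_gap: 0.0001
finger_force: 0.0
```

```bash
python3 - <<'E'
from m import *
s=read_state();print(np.round(s["tool_pos"],4),s["ft_force"],s["finger_gap"])
g=get_image("side")
T=pts(g,(.44,.56,.08,.158),.045,.055);print("mods",rect(T))
save(g,"b6.png",(210,130,370,290,3.7))
for b,z0,z1 in [((.48,.54,-.13,-.09),.098,.112),((.48,.54,-.2,-.13),.098,.112)]:
    T=pts(g,b,z0,z1);print(T.min(0),T.max(0),len(T)) if len(T) else 0
E
```

```text
[ 0.5081 -0.1926  0.1719] [ 0.62805182 -0.13430257 -0.32989433] 6.368238159219463e-05
mods (array([494.7, 126.4]), array([62.9, 52.4]), 89.5, np.float64(49.5), 358)
[ 0.48991949 -0.11160823  0.09834407] [ 0.52076418 -0.09757434  0.10778127] 49
[ 0.49210462 -0.16604527  0.09855208] [ 0.52169493 -0.15301543  0.11067713] 49
```

View pics/b6.png

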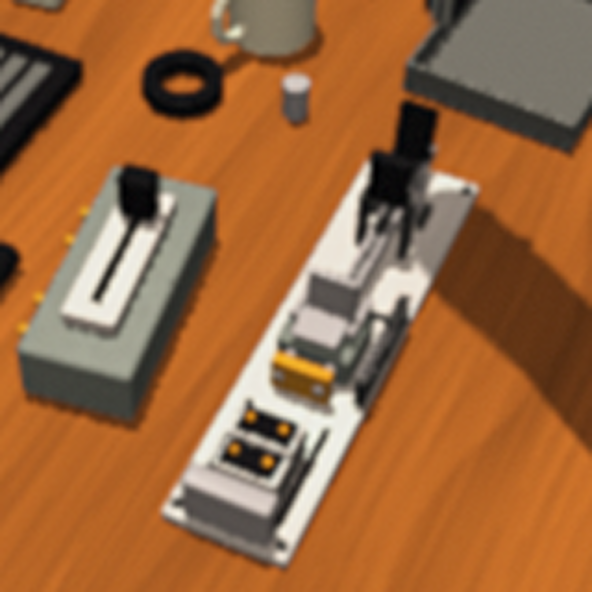

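Both modules stand in the bed and the path to the trigger is clear. Next is the first trigger pull.

Emit:
servo_tool([
  {"slide": [0, 0, -45], "angular": [0, 0, 0], "claw": 0},
  {"slide": [0, 0, -78], "angular": [0, 0, 0], "claw": 0},
  {"slide": [0, 15, -78], "angular": [0, 0, 0], "claw": 0},
  {"slide": [0, 28, -78], "angular": [0, 0, 0], "claw": 0},
  {"slide": [-0.5, 38, -78], "angular": [0, 0, 0], "claw": 0},
])

```text
time_s: 14.0
tool_pos: [0.5076, -0.1534, 0.0948]
ee_rot: [0.002, 0.697, 0.717, -0.002]
ft_force: [-2.9, -9.4, -4.8]
finger_gap: 0.0005
finger_force: 4.1
```

Emit:
servo_tool([
  {"slide": [0, 7, 0], "angular": [0, 0, 0], "claw": 0},
  {"slide": [0, 13, 0], "angular": [0, 0, 0], "claw": 0},
  {"slide": [0, 15, 0], "angular": [0, 0, 0], "claw": 0},
])

```text
time_s: 14.38
tool_pos: [0.5083, -0.1413, 0.0954]
ee_rot: [0.005, 0.698, 0.716, -0.005]
ft_force: [-3.4, -16.6, -5.3]
finger_gap: 0.0004
finger_force: 7.0
```

```bash
cat > j.py <<'E'
from m import *
def st():
    s=read_state();print(round(s["time_s"],2),np.round(s["tool_pos"],4),np.round(s["ft_force"],1))
    for n in("top","side"):
        g=get_image(n)
        f=pts(g,(.48,.53,-.03,.12),.076,.09); h=pts(g,(.48,.53,.03,.16),.02,.046)
        # brass pixels
        C=cloud(g).reshape(-1,3);F=g["frame"].reshape(-1,3).astype(int)
        m=(F[:,0]-F[:,2]>70)&(F[:,1]-F[:,2]>45)&(C[:,0]>.47)&(C[:,0]<.53)&(C[:,1]>.03)&(C[:,1]<.13)&(C[:,2]>.035)&(C[:,2]<.0465)
        B=C[m]
        print(n,"fence",np.round(np.median(f,0)*1000,1) if len(f) else None,len(f),"brass y",np.round(np.percentile(B[:,1],[5,50,95])*1000,1) if len(B) else None,len(B))
E
python3 -c "from j import *; st()"
```

```text
14.38 [ 0.5083 -0.1413  0.0954] [ -3.4 -16.6  -5.3]
top fence [505.2  11.6  86.6] 32 brass y [55.9 59.7 63.1] 46
side fence [500.3  16.2  83.9] 59 brass y [57.6 64.9 67.4] 71
```

Emit:
servo_tool([
  {"slide": [0, -40, 0], "angular": [0, 0, 0], "claw": 0},
  {"slide": [0, -46, 0], "angular": [0, 0, 0], "claw": 0},
  {"slide": [0, -26, 0], "angular": [0, 0, 0], "claw": 0},
  {"slide": [0, -10, 0], "angular": [0, 0, 0], "claw": 0},
  {"slide": [0, 0, 0], "angular": [0, 0, 0], "claw": 0},
])

```text
time_s: 15.1
tool_pos: [0.5093, -0.141, 0.0953]
ee_rot: [0.006, 0.698, 0.717, -0.005]
ft_force: [-0.6, -25.9, -6.2]
finger_gap: -0.0002
finger_force: 12.1
```

Emit:
servo_tool([
  {"slide": [0, 0, 0], "angular": [0, 0, 0], "claw": 0},
])

```text
time_s: 15.22
tool_pos: [0.5093, -0.1413, 0.0953]
ee_rot: [0.006, 0.698, 0.717, -0.005]
ft_force: [-0.3, -16.6, -2.1]
finger_gap: 0.0002
finger_force: 7.6
```

```bash
python3 -c "from j import *; st()"
```

```text
15.22 [ 0.5093 -0.1413  0.0953] [ -0.3 -16.6  -2.1]
top fence [504.5  23.6  86.8] 35 brass y [67.7 71.6 75.3] 47
side fence [501.4  27.2  84. ] 59 brass y [70.1 75.8 79.9] 71
```

Emit:
servo_tool([
  {"slide": [0, -40, 0], "angular": [0, 0, 0], "claw": 0},
  {"slide": [0, -46, 0], "angular": [0, 0, 0], "claw": 0},
  {"slide": [0, -26, 0], "angular": [0, 0, 0], "claw": 0},
  {"slide": [0, -10, 0], "angular": [0, 0, 0], "claw": 0},
  {"slide": [0, 0, 0], "angular": [0, 0, 0], "claw": 0},
])

```text
time_s: 15.95
tool_pos: [0.5082, -0.1411, 0.0946]
ee_rot: [0.006, 0.698, 0.716, -0.006]
ft_force: [-1.2, -26.9, -6.4]
finger_gap: -0.0
finger_force: 12.8
```

Emit:
servo_tool([
  {"slide": [0, -40, 0], "angular": [0, 0, 0], "claw": 0},
  {"slide": [0, -46, 0], "angular": [0, 0, 0], "claw": 0},
  {"slide": [0, -26, 0], "angular": [0, 0, 0], "claw": 0},
  {"slide": [0, -10, 0], "angular": [0, 0, 0], "claw": 0},
  {"slide": [0, 0, 0], "angular": [0, 0, 0], "claw": 0},
])

```text
time_s: 16.58
tool_pos: [0.5078, -0.1412, 0.0942]
ee_rot: [0.005, 0.698, 0.716, -0.006]
ft_force: [-1.3, -28.1, -6.8]
finger_gap: -0.0001
finger_force: 13.1
```

```bash
python3 -c "
from j import *
st()
save(get_image('side'),'b7.png',(230,180,340,290,5))"
```

```text
16.57 [ 0.5078 -0.1412  0.0942] [ -1.3 -28.1  -6.8]
top fence [503.8  47.6  86. ] 32 brass y [91.6 95.2 99. ] 47
side fence [500.   51.6  84.4] 63 brass y [ 93.5  96.8 100.4] 40
```

View pics/b7.png

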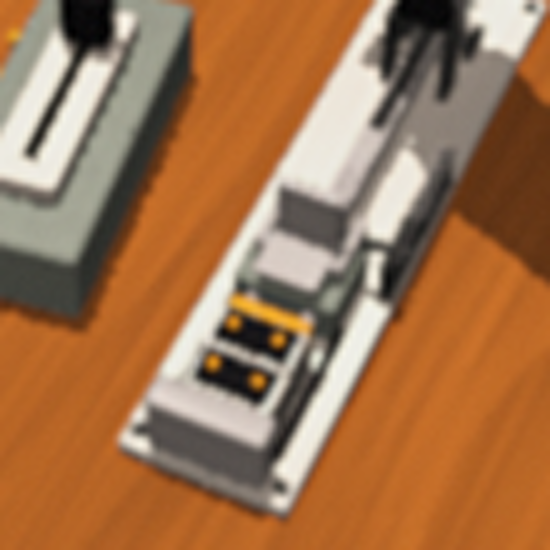

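The row is now just met by the brass head, with the jaw at about 48 mm. One more full pull, then I'll back off.

Emit:
servo_tool([
  {"slide": [0, -40, 0], "angular": [0, 0, 0], "claw": 0},
  {"slide": [0, -46, 0], "angular": [0, 0, 0], "claw": 0},
  {"slide": [0, -26, 0], "angular": [0, 0, 0], "claw": 0},
  {"slide": [0, -10, 0], "angular": [0, 0, 0], "claw": 0},
  {"slide": [0, 0, 0], "angular": [0, 0, 0], "claw": 0},
])

```text
time_s: 17.35
tool_pos: [0.5075, -0.1413, 0.0939]
ee_rot: [0.005, 0.698, 0.716, -0.007]
ft_force: [-0.6, -30.5, -7.0]
finger_gap: -0.0001
finger_force: 13.9
```

Emit:
servo_tool([
  {"slide": [0, 0, 0], "angular": [0, 0, 0], "claw": 0},
  {"slide": [0, 0, 0], "angular": [0, 0, 0], "claw": 0},
])

```text
time_s: 17.6
tool_pos: [0.5075, -0.1417, 0.0938]
ee_rot: [0.005, 0.698, 0.716, -0.006]
ft_force: [-1.5, -18.0, -4.0]
finger_gap: 0.0002
finger_force: 8.8
```

```bash
python3 -c "
from j import *
st()"
```

```text
17.6 [ 0.5075 -0.1417  0.0938] [ -1.5 -18.   -4. ]
top fence [503.2  58.7  86.1] 38 brass y [ 92.8  96.8 100.3] 48
side fence [500.7  63.1  84.9] 64 brass y [ 89.7  97.4 101.3] 49
```

Emit:
servo_tool([
  {"slide": [0, -25, 0], "angular": [0, 0, 0], "claw": 0},
  {"slide": [0, -50, 0], "angular": [0, 0, 0], "claw": 0},
  {"slide": [0, -55, 40], "angular": [0, 0, 0], "claw": 0},
])

```text
time_s: 18.08
tool_pos: [0.5041, -0.1888, 0.1302]
ee_rot: [-0.005, 0.697, 0.717, -0.001]
ft_force: [0.1, -0.2, -0.1]
finger_gap: 0.0001
finger_force: 0.0
```

```bash
python3 -c "
from j import *
st()
save(get_image('side'),'b8.png',(230,180,340,290,5))"
```

```text
18.07 [ 0.5041 -0.1888  0.1302] [ 0.1 -0.2 -0.1]
top fence [502.3  57.2  86.9] 35 brass y [ 92.7  96.4 100.4] 50
side fence [499.9  61.6  84.6] 62 brass y [ 88.8  97.6 101.7] 49
```

View pics/b8.png

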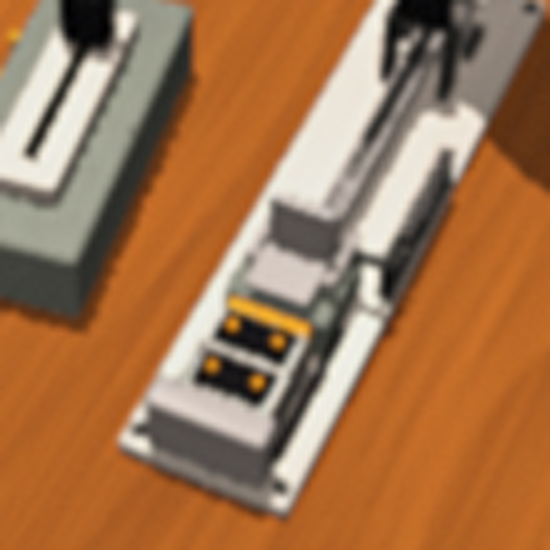

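The brass head is pushed in by about 8.7 mm (fence to brass 39.2 mm, was 48), and the trigger is free. Next is the selector.

Emit:
servo_tool([
  {"slide": [20, 20, 30], "angular": [0, 0, 2], "claw": 60},
  {"slide": [60, 65, 35], "angular": [0, 0, 4], "claw": 60},
  {"slide": [100, 110, 35], "angular": [0, 0, 7.3], "claw": 60},
  {"slide": [135, 150, 35], "angular": [0, 0, 7.3], "claw": 60},
  {"slide": [156, 178, 30], "angular": [0, 0, 7.3], "claw": 60},
])

```text
time_s: 18.85
tool_pos: [0.6635, -0.0097, 0.1621]
ee_rot: [-0.001, 0.649, 0.761, 0.0]
ft_force: [0.2, -0.2, -0.2]
finger_gap: 0.0512
finger_force: 0.0
```

Emit:
servo_tool([
  {"slide": [0, 0, 0], "angular": [0, 0, 0], "claw": 60},
])

```text
time_s: 18.98
tool_pos: [0.6626, -0.0097, 0.161]
ee_rot: [-0.002, 0.649, 0.761, -0.001]
ft_force: [0.1, -0.8, -0.5]
finger_gap: 0.0511
finger_force: 0.0
```

```bash
cat > s.py <<'E'
from m import *
def sel():
    s=read_state();print(round(s["time_s"],2),np.round(s["tool_pos"],4),np.round(s["ee_rot"],3),np.round(s["ft_force"],1),s["finger_gap"])
    for n in("top","side"):
        g=get_image(n)
        for z0,z1,l in((.095,.11,"sel"),(.045,.055,"box")):
            P=pts(g,(.57,.73,-.1,.16),z0,z1)
            print(n,l,*(rect(P) if len(P)>5 else ()))
E
python3 -c "from s import *; sel()"
```

```text
18.98 [ 0.6626 -0.0097  0.161 ] [-0.002  0.649  0.761 -0.001] [ 0.1 -0.8 -0.5] 0.051122778122921396
top sel
top box [645.8 -66.1] [34.4  5.8] 8.0 48.5 21
side sel [659.4  -8.6] [28.7 21.1] 7.1 103.4 75
side box [653.3  30.2] [193.6  86.6] -81.2 50.0 1078
```

Emit:
servo_tool([
  {"slide": [-2.5, 0, -40], "angular": [0, 0, 0], "claw": 60},
  {"slide": [-2.5, 0, -75], "angular": [0, 0, 0], "claw": 60},
  {"slide": [-2.5, 0, -88], "angular": [0, 0, 0], "claw": 60},
  {"slide": [-2.5, 0, -88], "angular": [0, 0, 0], "claw": 30},
  {"slide": [-2.5, 0, -88], "angular": [0, 0, 0], "claw": 15},
])

```text
time_s: 19.7
tool_pos: [0.6619, -0.0145, 0.0759]
ee_rot: [0.001, 0.651, 0.759, 0.001]
ft_force: [2.3, 0.7, -6.4]
finger_gap: 0.0268
finger_force: 61.5
```

Emit:
servo_tool([
  {"slide": [0, 0, 0], "angular": [0, 0, 0], "claw": 15},
  {"slide": [0, 0, 0], "angular": [0, 0, 0], "claw": 15},
])

```text
time_s: 19.95
tool_pos: [0.6619, -0.0145, 0.0759]
ee_rot: [0.001, 0.651, 0.759, 0.0]
ft_force: [3.4, 0.9, -4.4]
finger_gap: 0.0271
finger_force: 61.7
```

Emit:
servo_tool([
  {"slide": [-3, 20, 0], "angular": [0, 0, 0], "claw": 15},
  {"slide": [-6, 40, 0], "angular": [0, 0, 0], "claw": 15},
  {"slide": [-9, 60, 0], "angular": [0, 0, 0], "claw": 15},
  {"slide": [-11.5, 75, 0], "angular": [0, 0, 0], "claw": 15},
  {"slide": [-11.5, 75, 0], "angular": [0, 0, 0], "claw": 15},
])

```text
time_s: 20.58
tool_pos: [0.6499, 0.0633, 0.0759]
ee_rot: [-0.0, 0.65, 0.76, 0.002]
ft_force: [4.2, 2.5, -2.6]
finger_gap: 0.0271
finger_force: 62.1
```

Emit:
servo_tool([
  {"slide": [-0.5, 3, 0], "angular": [0, 0, 0], "claw": 15},
  {"slide": [-1, 6, 0], "angular": [0, 0, 0], "claw": 15},
])

```text
time_s: 20.82
tool_pos: [0.6497, 0.0647, 0.0759]
ee_rot: [0.002, 0.651, 0.759, -0.001]
ft_force: [5.8, -7.1, -1.8]
finger_gap: 0.0269
finger_force: 62.2
```

```bash
python3 -c "from s import *; sel()"
```

```text
20.82 [0.6497 0.0647 0.0759] [ 0.002  0.651  0.759 -0.001] [ 5.8 -7.1 -1.8] 0.02693940544830545
top sel
top box [660.9  -2.5] [127.2  86. ] -81.6 49.9 799
side sel [646.5  69.5] [54.7 23.7] 1.0 103.5 133
side box [652.9  31.4] [193.1  85.3] -81.5 50.1 865
```

Emit:
servo_tool([
  {"slide": [-0.3, 2, 0], "angular": [0, 0, 0], "claw": 15},
  {"slide": [-0.3, 2, 0], "angular": [0, 0, 0], "claw": 15},
])

```text
time_s: 21.18
tool_pos: [0.6497, 0.0647, 0.0759]
ee_rot: [0.003, 0.651, 0.759, -0.002]
ft_force: [5.0, -8.0, -1.7]
finger_gap: 0.0266
finger_force: 62.2
```

Emit:
servo_tool([
  {"slide": [3.4, -22, 0], "angular": [0, 0, 0], "claw": 15},
  {"slide": [6.5, -42, 0], "angular": [0, 0, 0], "claw": 15},
  {"slide": [9.6, -62, 0], "angular": [0, 0, 0], "claw": 15},
  {"slide": [12, -78, 0], "angular": [0, 0, 0], "claw": 15},
  {"slide": [12.5, -82, 0], "angular": [0, 0, 0], "claw": 15},
])

```text
time_s: 21.8
tool_pos: [0.6618, -0.0142, 0.0759]
ee_rot: [0.0, 0.651, 0.759, 0.001]
ft_force: [5.5, 2.6, -0.7]
finger_gap: 0.027
finger_force: 62.4
```

Emit:
servo_tool([
  {"slide": [0.5, -3, 0], "angular": [0, 0, 0], "claw": 15},
  {"slide": [0.5, -4, 0], "angular": [0, 0, 0], "claw": 15},
])

```text
time_s: 22.05
tool_pos: [0.6619, -0.0147, 0.0759]
ee_rot: [-0.002, 0.65, 0.76, 0.003]
ft_force: [5.0, 9.4, 0.7]
finger_gap: 0.027
finger_force: 62.5
```

Emit:
servo_tool([
  {"slide": [0, 1, 0], "angular": [0, 0, 0], "claw": 40},
  {"slide": [0, 1, 0], "angular": [0, 0, 0], "claw": 60},
  {"slide": [0, 1, 50], "angular": [0, 0, 0], "claw": 60},
  {"slide": [-20, 20, 85], "angular": [0, 0, -3], "claw": 40},
  {"slide": [-60, 40, 85], "angular": [0, 0, -7.3], "claw": 0},
])

```text
time_s: 22.68
tool_pos: [0.6042, 0.0219, 0.1644]
ee_rot: [0.003, 0.699, 0.715, 0.002]
ft_force: [-0.5, 0.5, 0.7]
finger_gap: 0.0169
finger_force: 0.0
```

Emit:
servo_tool([
  {"slide": [-40, 25, 0], "angular": [0, 0, 0], "claw": 0},
  {"slide": [-80, 46, 0], "angular": [0, 0, 0], "claw": 0},
  {"slide": [-101, 52, -30], "angular": [0, 0, 0], "claw": 0},
  {"slide": [-101, 52, -65], "angular": [0, 0, 0], "claw": 0},
  {"slide": [-101, 52, -75], "angular": [0, 0, 0], "claw": 0},
])

```text
time_s: 23.3
tool_pos: [0.4973, 0.0742, 0.0833]
ee_rot: [-0.002, 0.698, 0.716, -0.002]
ft_force: [0.5, 0.3, 0.7]
finger_gap: 0.0002
finger_force: 0.0
```

```bash
python3 -c "
from s import *
sel()
from j import *
st()
g=get_image('side'); T=pts(g,(.46,.54,.03,.13),.07,.12); print(rect(T),T.min(0))
save(g,'b9.png',(220,160,340,280,5))"
```

```text
23.3 [0.4973 0.0742 0.0833] [-0.002  0.698  0.716 -0.002] [0.5 0.3 0.7] 0.00018935911225988523
top sel [661.8 -11.4] [27.7 18.2] 9.1 103.6 85
top box [656.4  28. ] [189.3  85.4] -80.8 49.9 1114
side sel [658.7  -8.9] [27.2 21.9] 5.6 103.3 77
side box [652.9  30.1] [192.8  85.5] -81.4 50.1 1060
23.4 [0.4991 0.0742 0.0844] [ 0.1  0.1 -0.3]
top fence [487.2  54.6  86. ] 1 brass y None 0
side fence [486.8  60.9  83.6] 14 brass y [94.3 97.1 99.7] 31
(array([493.3,  74.1]), array([37.4, 19.9]), 48.7, np.float64(101.5), 110) [0.48381661 0.05406226 0.07151411]
```

View pics/b9.png

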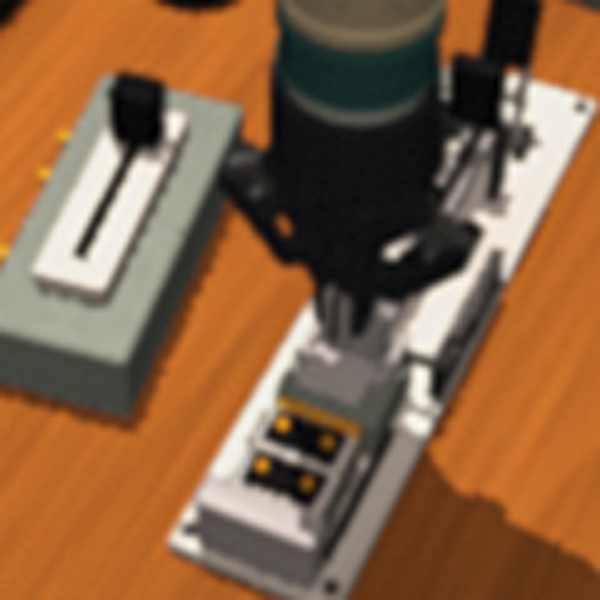

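The selector is back at off and the fingers are above the thumb pad, close to the fence. I'll shift 5 mm away from it and press.

Emit:
servo_tool([
  {"slide": [2, 5, 0], "angular": [0, 0, 0], "claw": 0},
  {"slide": [2, 5, -20], "angular": [0, 0, 0], "claw": 0},
  {"slide": [2, 5, -30], "angular": [0, 0, 0], "claw": 0},
  {"slide": [2, 5, -36], "angular": [0, 0, 0], "claw": 0},
  {"slide": [2, 5, -40], "angular": [0, 0, 0], "claw": 0},
])

```text
time_s: 24.18
tool_pos: [0.5032, 0.0792, 0.0458]
ee_rot: [0.001, 0.698, 0.716, 0.0]
ft_force: [-0.4, -1.5, 4.0]
finger_gap: -0.0004
finger_force: 1.5
```

Emit:
servo_tool([
  {"slide": [0, 0, 0], "angular": [0, 0, 0], "claw": 0},
])

```text
time_s: 24.3
tool_pos: [0.5031, 0.0793, 0.0457]
ee_rot: [0.001, 0.698, 0.716, 0.0]
ft_force: [1.4, -1.4, 3.2]
finger_gap: 0.0001
finger_force: 1.3
```

Emit:
servo_tool([
  {"slide": [0, -8, -0.5], "angular": [0, 0, 0], "claw": 0},
  {"slide": [0, -18, -0.5], "angular": [0, 0, 0], "claw": 0},
  {"slide": [0.5, -30, -0.5], "angular": [0, 0, 0], "claw": 0},
  {"slide": [1, -42, -0.5], "angular": [0, 0, 0], "claw": 0},
  {"slide": [1.5, -54, -0.5], "angular": [0, 0, 0], "claw": 0},
])

```text
time_s: 24.92
tool_pos: [0.5039, 0.0248, 0.0449]
ee_rot: [-0.0, 0.698, 0.716, 0.0]
ft_force: [0.7, 6.1, 4.0]
finger_gap: 0.0
finger_force: 2.8
```

Emit:
servo_tool([
  {"slide": [0.2, -6, 0], "angular": [0, 0, 0], "claw": 0},
  {"slide": [0.3, -10, 0], "angular": [0, 0, 0], "claw": 0},
  {"slide": [0.4, -12, 0], "angular": [0, 0, 0], "claw": 0},
])

```text
time_s: 25.3
tool_pos: [0.504, 0.0181, 0.0461]
ee_rot: [-0.005, 0.697, 0.717, 0.005]
ft_force: [-2.1, 17.4, 16.9]
finger_gap: 0.0002
finger_force: 10.9
```

```bash
python3 -c "
from j import *
st()"
```

```text
25.3 [0.504  0.0181 0.0461] [-2.1 17.4 16.9]
top fence None 0 brass y None 0
side fence [502.1  27.1  82.9] 32 brass y [45.9 51.6 55.2] 70
```

Emit:
servo_tool([
  {"slide": [0, 0, 0], "angular": [0, 0, 0], "claw": 0},
  {"slide": [0, 10, 3], "angular": [0, 0, 0], "claw": 0},
  {"slide": [0, 13, 15], "angular": [0, 0, 0], "claw": 0},
  {"slide": [0, 14, 60], "angular": [0, 0, 0], "claw": 30},
  {"slide": [0, 40, 90], "angular": [0, 0, 0], "claw": 80},
])

```text
time_s: 26.02
tool_pos: [0.5036, 0.0519, 0.1359]
ee_rot: [0.0, 0.699, 0.715, -0.001]
ft_force: [0.5, -0.0, 0.8]
finger_gap: 0.0359
finger_force: 0.0
```

Emit:
servo_tool([
  {"slide": [0, 60, 0], "angular": [0, 0, 0], "claw": 80},
])

```text
time_s: 26.15
tool_pos: [0.5064, 0.1121, 0.1377]
ee_rot: [0.002, 0.699, 0.715, 0.001]
ft_force: [1.0, 0.1, -0.6]
finger_gap: 0.0543
finger_force: 0.0
```

```bash
python3 -c "
from j import *
st()
g=get_image('side')
save(g,'c1.png',(220,160,340,280,5))
C=cloud(g).reshape(-1,3);F=g['frame'].reshape(-1,3).astype(int)
m=(F[:,0]-F[:,2]>70)&(F[:,1]-F[:,2]>45)&(C[:,0]>.46)&(C[:,0]<.53)&(C[:,1]>.08)&(C[:,1]<.165)&(C[:,2]>.044)&(C[:,2]<.06)
print((C[m]*1000).round(0))
"
```

```text
26.15 [0.5064 0.1121 0.1377] [ 1.   0.1 -0.6]
top fence [504.   -1.5  86.9] 31 brass y [42.9 46.6 50.5] 45
side fence [503.5   3.1  84.2] 9 brass y [45.5 51.2 54.6] 48
[[514. 112.  52.]
 [516. 113.  48.]
 [512. 117.  56.]
 [511. 114.  53.]
 [514. 118.  52.]
 [510. 121.  57.]
 [508. 119.  57.]
 [488. 117.  54.]
 [485. 117.  57.]
 [511. 140.  53.]
 [485. 144.  58.]
 [484. 142.  56.]
 [485. 144.  54.]]
```

View pics/c1.png

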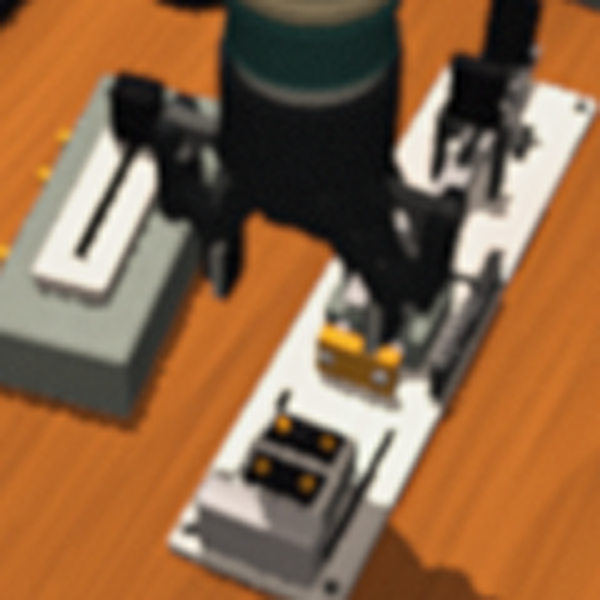

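The jaw is home (fence at -1.5 mm, was -1.1 at the start) and both modules stand against the fixed jaw. I'll take the rear one first.

Emit:
servo_tool([
  {"slide": [-4, 3, -30], "angular": [0, 0, 0], "claw": 78},
  {"slide": [-4, 3, -60], "angular": [0, 0, 0], "claw": 78},
  {"slide": [-4, 3, -60], "angular": [0, 0, 0], "claw": 78},
])

```text
time_s: 26.68
tool_pos: [0.4964, 0.1147, 0.0719]
ee_rot: [-0.002, 0.698, 0.716, -0.004]
ft_force: [-1.0, -0.0, 0.4]
finger_gap: 0.0668
finger_force: 0.0
```

Emit:
servo_tool([
  {"slide": [1.5, 1, -25], "angular": [0, 0, 0], "claw": 78},
  {"slide": [1.5, 1, -45], "angular": [0, 0, 0], "claw": 78},
  {"slide": [1.5, 1, -53], "angular": [0, 0, 0], "claw": 78},
  {"slide": [1.5, 1, -53], "angular": [0, 0, 0], "claw": 60},
  {"slide": [1.5, 1, -53], "angular": [0, 0, 0], "claw": 20},
])

```text
time_s: 27.3
tool_pos: [0.5027, 0.1172, 0.023]
ee_rot: [0.001, 0.698, 0.716, 0.0]
ft_force: [-0.6, -1.6, -0.2]
finger_gap: 0.0446
finger_force: 62.0
```

Emit:
servo_tool([
  {"slide": [0, 0, 0], "angular": [0, 0, 0], "claw": 20},
  {"slide": [0, 0, 0], "angular": [0, 0, 0], "claw": 20},
])

```text
time_s: 27.55
tool_pos: [0.5026, 0.1172, 0.0228]
ee_rot: [0.001, 0.698, 0.716, 0.0]
ft_force: [-0.7, -2.8, 5.0]
finger_gap: 0.0449
finger_force: 62.9
```

Emit:
servo_tool([
  {"slide": [0, 0, 40], "angular": [0, 0, 0], "claw": 20},
  {"slide": [0, 0, 95], "angular": [0, 0, 0], "claw": 20},
  {"slide": [0, -30, 140], "angular": [0, 0, 0], "claw": 20},
  {"slide": [0, -85, 145], "angular": [0, 0, 0], "claw": 20},
  {"slide": [0, -140, 145], "angular": [0, 0, 0], "claw": 20},
])

```text
time_s: 28.18
tool_pos: [0.5025, -0.0233, 0.1683]
ee_rot: [0.001, 0.697, 0.717, 0.001]
ft_force: [1.0, -0.6, -1.7]
finger_gap: 0.0447
finger_force: 62.5
```

Emit:
servo_tool([
  {"slide": [0, -55, 0], "angular": [0, 0, 0], "claw": 20},
  {"slide": [-5, -110, 0], "angular": [0, 0, -1], "claw": 20},
  {"slide": [-10, -165, 0], "angular": [0, 0, -3], "claw": 20},
  {"slide": [-15, -220, 0], "angular": [0, 0, -5], "claw": 20},
  {"slide": [-18, -275, 0], "angular": [0, 0, -5], "claw": 20},
])

```text
time_s: 28.8
tool_pos: [0.4832, -0.2986, 0.1665]
ee_rot: [-0.0, 0.728, 0.685, 0.001]
ft_force: [1.3, 0.1, -1.0]
finger_gap: 0.0453
finger_force: 62.4
```

Emit:
servo_tool([
  {"slide": [-2, -60, 0], "angular": [0, 0, 0], "claw": 20},
  {"slide": [-2, -115, -30], "angular": [0, 0, 0], "claw": 20},
  {"slide": [-2, -119, -80], "angular": [0, 0, 0], "claw": 20},
  {"slide": [-2, -119, -110], "angular": [0, 0, 0], "claw": 20},
  {"slide": [-2, -119, -110], "angular": [0, 0, 0], "claw": 20},
])

```text
time_s: 29.42
tool_pos: [0.4792, -0.4138, 0.0531]
ee_rot: [-0.004, 0.728, 0.685, 0.0]
ft_force: [-0.1, 0.3, -0.2]
finger_gap: 0.045
finger_force: 62.3
```

```bash
cat > t.py <<'E'
from m import *
def tr(name=None):
    s=read_state();print(round(s["time_s"],2),np.round(s["tool_pos"],4),np.round(s["ee_rot"],3),np.round(s["ft_force"],1),s["finger_gap"])
    ims=[]
    for n in("top","side"):
        g=get_image(n)
        P=pts(g,(.3,.62,-.52,-.24),.022,.034); print(n,"tray",*rect(P))
        P=pts(g,(.44,.56,.1,.157),.04,.056); print(n,"bed",*(rect(P) if len(P)>5 else ()))
        P=pts(g,(.42,.56,-.48,-.27),.037,.05); print(n,"mods",*(rect(P) if len(P)>5 else ()))
        a=(340,200,450,310) if n=="top" else (290,80,400,190)
        ims.append(cv2.resize(g["frame"][a[1]:a[3],a[0]:a[2],::-1],(400,400),interpolation=cv2.INTER_CUBIC))
    if name: cv2.imwrite("pics/"+name,np.hstack(ims))
E
python3 -c "from t import *; tr('t1.png')"
```

```text
29.43 [ 0.4792 -0.4138  0.0531] [-0.004  0.728  0.685  0.   ] [-0.1  0.3 -0.2] 0.04498094685856044
top tray [ 485.7 -378. ] [192.  151.5] 86.1 29.7 333
top bed [499.6 141.6] [60.2 30.7] 0.0 49.6 214
top mods [ 480.5 -404. ] [42.8  2.3] -3.2 48.2 16
side tray [ 483.6 -376. ] [197.5 151.6] 86.3 28.3 336
side bed [497.  143.5] [49.1 26.2] -0.9 49.8 166
side mods [ 479.6 -403.1] [43.1  7.9] -7.0 47.6 19
```

View pics/t1.png

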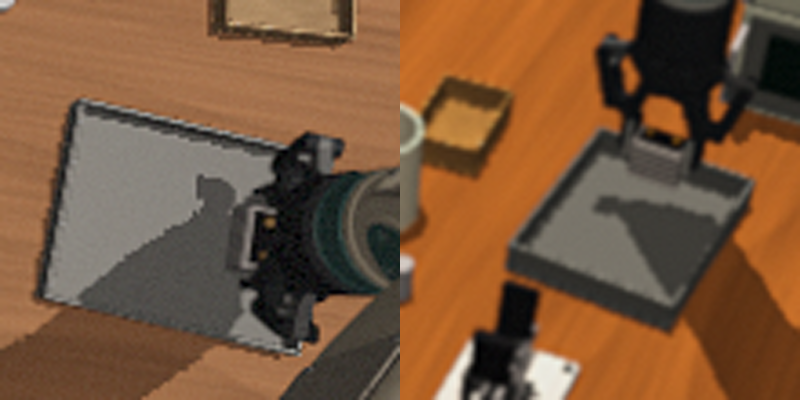

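Module held over the tray's far half, clear of walls. Lowering.

Emit:
servo_tool([
  {"slide": [3, 0, -15], "angular": [0, 0, 0], "claw": 20},
  {"slide": [3, 0, -27], "angular": [0, 0, 0], "claw": 20},
  {"slide": [3, 0, -33], "angular": [0, 0, 0], "claw": 20},
  {"slide": [3, 0, -35], "angular": [0, 0, 0], "claw": 20},
  {"slide": [3, 0, -35], "angular": [0, 0, 0], "claw": 20},
])

```text
time_s: 30.15
tool_pos: [0.4846, -0.4164, 0.0218]
ee_rot: [-0.0, 0.728, 0.685, 0.0]
ft_force: [-0.4, 0.2, -0.8]
finger_gap: 0.0451
finger_force: 62.3
```

Still about 4 mm up.

Emit:
servo_tool([
  {"slide": [0, 0, -2], "angular": [0, 0, 0], "claw": 20},
  {"slide": [0, 0, -4.5], "angular": [0, 0, 0], "claw": 20},
  {"slide": [0, 0, -4.5], "angular": [0, 0, 0], "claw": 20},
])

```text
time_s: 30.52
tool_pos: [0.4845, -0.4163, 0.0171]
ee_rot: [-0.0, 0.728, 0.685, -0.0]
ft_force: [0.1, 0.3, -1.3]
finger_gap: 0.0449
finger_force: 62.3
```

Emit:
servo_tool([
  {"slide": [0, 0, -0.5], "angular": [0, 0, 0], "claw": 60},
  {"slide": [0, 0, -0.5], "angular": [0, 0, 0], "claw": 72},
  {"slide": [0, 0, 50], "angular": [0, 0, 0], "claw": 72},
  {"slide": [0, 0, 110], "angular": [0, 0, 0], "claw": 72},
  {"slide": [0, 40, 145], "angular": [0, 0, 0], "claw": 78},
])

```text
time_s: 31.15
tool_pos: [0.4867, -0.3798, 0.1666]
ee_rot: [0.004, 0.729, 0.684, 0.0]
ft_force: [0.5, 1.3, -0.9]
finger_gap: 0.0663
finger_force: 0.0
```

Emit:
servo_tool([
  {"slide": [5, 60, 0], "angular": [0, 0, 2], "claw": 78},
  {"slide": [10, 120, 0], "angular": [0, 0, 5], "claw": 78},
  {"slide": [15, 180, 0], "angular": [0, 0, 5], "claw": 78},
  {"slide": [15, 240, 0], "angular": [0, 0, 5], "claw": 78},
  {"slide": [15, 300, 0], "angular": [0, 0, 5], "claw": 78},
])

```text
time_s: 31.78
tool_pos: [0.4998, -0.0747, 0.1628]
ee_rot: [0.001, 0.698, 0.716, 0.0]
ft_force: [1.0, -0.1, 1.1]
finger_gap: 0.0672
finger_force: 0.0
```

Emit:
servo_tool([
  {"slide": [0, 60, 0], "angular": [0, 0, 0], "claw": 78},
  {"slide": [0, 120, 0], "angular": [0, 0, 0], "claw": 78},
  {"slide": [0, 180, -20], "angular": [0, 0, 0], "claw": 78},
  {"slide": [0, 215, -75], "angular": [0, 0, 0], "claw": 78},
  {"slide": [0, 215, -90], "angular": [0, 0, 0], "claw": 78},
])

```text
time_s: 32.4
tool_pos: [0.4972, 0.1406, 0.0698]
ee_rot: [-0.001, 0.696, 0.718, -0.001]
ft_force: [-0.6, -0.3, 0.1]
finger_gap: 0.0668
finger_force: 0.0
```

```bash
python3 -c "
from t import *
tr()
C=[pts(get_image('side'),(.4,.6,.1,.2),z0,z1) for z0,z1 in ((.04,.05),(.05,.06))]
for c in C: print(rect(c))"
```

```text
32.4 [0.4972 0.1406 0.0698] [-0.001  0.696  0.718 -0.001] [-0.6 -0.3  0.1] 0.06678383110016721
top tray [ 485.6 -378.1] [192.2 151.5] 85.9 29.4 517
top bed [489.1 130. ] [25.1  7.8] -10.8 47.7 27
top mods [ 484.9 -419.3] [46.  28.3] -1.3 43.9 180
side tray [ 484.2 -375.8] [196.1 152.2] 85.8 28.0 421
side bed [493.7 143.1] [52.2 27. ] -2.4 49.8 170
side mods [ 484.2 -413.1] [46.8 25.5] -4.6 43.7 91
(array([535.6, 145.2]), array([142.3,  53.4]), -12.5, np.float64(47.7), 164)
(array([497.6, 153.3]), array([59.4, 40.8]), 1.4, np.float64(52.4), 221)
```

Emit:
servo_tool([
  {"slide": [0.5, -3, -25], "angular": [0, 0, 0], "claw": 78},
  {"slide": [0.5, -3, -45], "angular": [0, 0, 0], "claw": 78},
  {"slide": [0.5, -3, -54], "angular": [0, 0, 0], "claw": 78},
  {"slide": [0.5, -3, -54], "angular": [0, 0, 0], "claw": 78},
])

```text
time_s: 33.1
tool_pos: [0.5007, 0.1352, 0.0189]
ee_rot: [0.0, 0.698, 0.716, 0.0]
ft_force: [-0.4, -1.9, 1.0]
finger_gap: 0.0667
finger_force: 0.0
```

Emit:
servo_tool([
  {"slide": [-1, 3, 0], "angular": [0, 0, 0], "claw": 78},
  {"slide": [-1, 3, 0], "angular": [0, 0, 0], "claw": 50},
  {"slide": [-1, 3, 0], "angular": [0, 0, 0], "claw": 20},
  {"slide": [-1, 3, 0], "angular": [0, 0, 0], "claw": 20},
  {"slide": [-1, 3, 0], "angular": [0, 0, 0], "claw": 20},
])

```text
time_s: 33.72
tool_pos: [0.5002, 0.1388, 0.0194]
ee_rot: [0.001, 0.697, 0.717, 0.001]
ft_force: [-1.0, -0.6, 5.5]
finger_gap: 0.0453
finger_force: 62.4
```

Emit:
servo_tool([
  {"slide": [0, -1, 10], "angular": [0, 0, 0], "claw": 20},
  {"slide": [0, -3, 50], "angular": [0, 0, 0], "claw": 20},
  {"slide": [0, -10, 105], "angular": [0, 0, 0], "claw": 20},
  {"slide": [0, -50, 145], "angular": [0, 0, 0], "claw": 20},
  {"slide": [0, -110, 145], "angular": [0, 0, 0], "claw": 20},
])

```text
time_s: 34.35
tool_pos: [0.5025, 0.0281, 0.1679]
ee_rot: [0.003, 0.696, 0.718, 0.003]
ft_force: [-0.1, 0.0, -0.7]
finger_gap: 0.0451
finger_force: 61.8
```

Emit:
servo_tool([
  {"slide": [0, -60, 0], "angular": [0, 0, 0], "claw": 20},
  {"slide": [-2, -120, 0], "angular": [0, 0, -2], "claw": 20},
  {"slide": [-5, -180, 0], "angular": [0, 0, -5], "claw": 20},
  {"slide": [-8, -240, 0], "angular": [0, 0, -5], "claw": 20},
  {"slide": [-10, -295, 0], "angular": [0, 0, -5], "claw": 20},
])

```text
time_s: 34.98
tool_pos: [0.4883, -0.2684, 0.1634]
ee_rot: [-0.0, 0.728, 0.685, -0.0]
ft_force: [0.6, 0.3, -1.2]
finger_gap: 0.0451
finger_force: 61.7
```

Emit:
servo_tool([
  {"slide": [0, -50, -20], "angular": [0, 0, 0], "claw": 20},
  {"slide": [0, -68, -70], "angular": [0, 0, 0], "claw": 20},
  {"slide": [0, -68, -120], "angular": [0, 0, 0], "claw": 20},
  {"slide": [0, -68, -138], "angular": [0, 0, 0], "claw": 20},
  {"slide": [0, -68, -140], "angular": [0, 0, 0], "claw": 20},
])

```text
time_s: 35.6
tool_pos: [0.4883, -0.3335, 0.0224]
ee_rot: [-0.001, 0.728, 0.686, -0.0]
ft_force: [-0.4, 0.2, -0.5]
finger_gap: 0.0447
finger_force: 61.6
```

Emit:
servo_tool([
  {"slide": [0, 0, -3], "angular": [0, 0, 0], "claw": 20},
  {"slide": [0, 0, -3], "angular": [0, 0, 0], "claw": 20},
])

```text
time_s: 35.85
tool_pos: [0.4906, -0.3353, 0.0222]
ee_rot: [0.002, 0.728, 0.686, 0.0]
ft_force: [0.2, 0.3, -0.4]
finger_gap: 0.0447
finger_force: 61.6
```

Emit:
servo_tool([
  {"slide": [0, 0, -4], "angular": [0, 0, 0], "claw": 20},
  {"slide": [0, 0, -7], "angular": [0, 0, 0], "claw": 20},
  {"slide": [0, 0, -8], "angular": [0, 0, 0], "claw": 20},
  {"slide": [0, 0, -8], "angular": [0, 0, 0], "claw": 20},
])

```text
time_s: 36.35
tool_pos: [0.4896, -0.3347, 0.0134]
ee_rot: [0.0, 0.728, 0.685, 0.0]
ft_force: [-1.0, 0.5, 5.6]
finger_gap: 0.0451
finger_force: 62.6
```

Contact with the tray floor (5.6 N). I'll release, lift and check.

Emit:
servo_tool([
  {"slide": [0, 0, 0.5], "angular": [0, 0, 0], "claw": 60},
  {"slide": [0, 0, 0.5], "angular": [0, 0, 0], "claw": 72},
  {"slide": [0, 0, 50], "angular": [0, 0, 0], "claw": 72},
  {"slide": [-60, 0, 110], "angular": [0, 0, 0], "claw": 72},
  {"slide": [-90, 0, 160], "angular": [0, 0, 0], "claw": 72},
])

```text
time_s: 36.98
tool_pos: [0.4077, -0.3338, 0.1582]
ee_rot: [-0.001, 0.728, 0.686, -0.0]
ft_force: [-0.3, -2.2, 0.8]
finger_gap: 0.0616
finger_force: 0.0
```

```bash
python3 -c "
from t import *
tr()
from j import *
st()
from s import *
sel()
g=get_image('side'); save(g,'end.png',(130,70,430,320,2.4))
for l in ['module1','tin']: print(l,[(round(r['score'],2),np.round(r['location'])) for r in look_for(l,'side')[:4]])
"
```

```text
36.98 [ 0.4077 -0.3338  0.1582] [-0.001  0.728  0.686 -0.   ] [-0.3 -2.2  0.8] 0.061598113404225746
top tray [ 485.6 -378.1] [191.7 151.5] 85.9 29.6 418
top bed [500.8 154.9] [58.   3.6] 0.1 49.9 43
top mods [ 487.5 -375. ] [114.1  46.4] 86.0 43.9 223
side tray [ 484. -375.] [198.  152.2] 86.6 28.0 513
side bed [494.8 156.5] [53.1  1.4] 0.9 50.7 12
side mods [ 486.6 -370.5] [112.1  47.9] 86.8 43.5 191
37.08 [ 0.4093 -0.3368  0.1635] [ 1.6 -0.8  0.2]
top fence [505.6  -1.   86.8] 33 brass y [43.1 46.3 50.3] 43
side fence [501.2   2.7  84. ] 65 brass y [44.8 50.7 54.9] 66
37.17 [ 0.4095 -0.3352  0.1591] [0.002 0.728 0.685 0.   ] [-0.3 -0.3 -1. ] 0.06220382454433356
top sel [661.8 -11.4] [28.1 18.2] 8.9 103.8 85
top box [656.3  28.1] [189.5  85.9] -81.2 49.9 1353
side sel [658.9  -8.1] [27.  21.8] 19.0 103.4 77
side box [652.9  30.5] [193.3  85.6] -81.4 50.1 1063
module1 [(0.69, array([347., 144.])), (0.5, array([357., 131.]))]
tin [(0.97, array([188., 335.]))]
```

View pics/end.png

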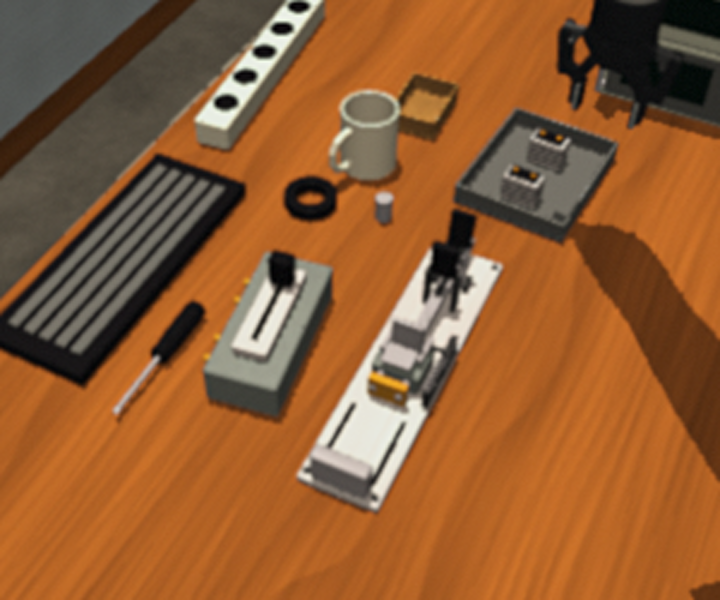

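Both modules stand upright in the tray at (548,147) and (523,183). The jaw is home, the selector is at off, and the bystanders are where they were.

```bash
python3 -c "
from cell import *
print(hand_in())"
```

```text
the job is handed in; nothing more can be done
None
```

The job is done and handed in at about 37 s: both modules present were clamped (head in about 8.7 mm), the selector went to its test stop and back to off, the jaw is home, and both stand upright in the tray.

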